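# Press-check a spring scale to its set marker

## Task

Before seed is weighed, check that the spring kitchen scale runs freely: with the fingertips, press down on one bare corner of its square platform, beside the stone dish, until the dial pointer comes level with the brass set marker at the edge of the dial, and hold it there for about one second without pushing the pointer more than two small divisions past the marker. Then let go so that the platform rises all the way back. Leave the dish standing on the platform untouched, and leave the marker, the jar, the spoon rest and the bin alone.

Things in the scene. Friction and masses are not known exactly. Their poses are not given: they have to be found in the camera images.
- scale: White mechanical 2 kg kitchen scale, fixed on a 12 mm tile. Origin: at tile height under the centre of its platform; z up, x from platform to dial. Housing under the platform 184 x 176 mm, 45 mm high. The dial is on a wedge at x = 93 to 193 mm, 176 mm wide, tilted 20 degrees (62 mm high beside the platform, 26 mm at the far edge).
- platform_centre (a point): Centre of the top face of the square steel platform, 170 x 170 x 6 mm, sides along scale x and y, 97 mm above the scale's origin when empty, on a central stem. Sprung: wherever pressed it sinks straight down, level, 15 mm per kg (0.65 N per mm), at most 30 mm, and rises again by itself, damped. This point sinks with it.
- corner_a (a point): Bare spot on the platform's top face in its corner at scale -x, +y, 18 mm in from both edges. Any of the four corners will do.
- corner_b (a point): The same in the corner at scale -x, -y.
- corner_c (a point): The same in the corner at scale +x (dial side), -y.
- corner_d (a point): The same in the corner at scale +x (dial side), +y.
- pointer (a joint): Angle (rad) of the dark needle on the dial: 0 with an empty platform, needle towards scale -y, at the first mark; it turns clockwise seen from above, by way of the platform's direction, 0.1 rad per mm that the platform sinks, 3.0 rad at 2 kg. Small divisions are 0.15 rad (0.1 kg), a longer mark every 0.5 kg. With the dish alone it rests at 0.3 to 0.5 rad.
- marker (a joint): Angle of the brass set marker, rad, with the same zero and direction as the pointer: the pointer is level with it when the two values are equal. Starts between 0.8 and 2.5 and is to stay there.
- pointer_tip (a point): Tip of the needle, 62 mm from the pointer's axis.
- marker_tip (a point): Point in line with the brass tab (9 mm wide, on the dial's edge beyond the marks), 62 mm from the same axis: where the pointer tip is when the two are level.
- dish: Polished dark stone dish, 96 mm across, 26 mm high, about 0.26 kg, loose on the middle of the platform. Origin: centre of its underside.
- seed_jar: White clay seed jar, 126 mm across, 96 mm high, loose on the tile beside the scale. Origin: centre of its underside.
- spoon_rest: Low wooden spoon rest, 150 x 80 x 18 mm, long side along its x, loose on the tile beside the scale. Origin: centre of its underside.
- bin_lip (a point): Middle of the front lip of the clear acrylic tilt-out bin (106 mm wide, 105 mm high) in a small wooden holder on the low adobe pier to the robot's right.
Mind the look-alikes: they are no part of the job. What is shaped like the dish but brown is not meant.

How it is judged:
On the way, in this order (a step that is already met when the one before it is completed fails the run):
1. the fingers press a corner of the platform, with the pointer held level with the set marker (distance between pointer_tip and marker_tip below 0.011 m and contact force between the fingers and scale above 1 N and (horizontal distance between the grasp point and corner_a below 0.05 m or horizontal distance between the grasp point and corner_b below 0.05 m or horizontal distance between the grasp point and corner_c below 0.05 m or horizontal distance between the grasp point and corner_d below 0.05 m)), for 0.6 s.
2. the platform is let go and the pointer is back at the dish's own weight (value of joint pointer below 0.62 rad and contact force between the fingers and scale below 0.2 N), for 0.2 s.
At the end, for the whole second after the job is handed in: Let go: the pointer rests between 0.2 and 0.62 rad (the dish alone), the dish stands upright within 25 mm of the platform's centre, jar and spoon rest are within 15 mm of their starts. Before that the pointer was held within 11 mm of the marker at its tip for 0.6 s (value of joint pointer between 0.2 and 0.62 rad and velocity of joint pointer between -0.1 and 0.1 rad/s and horizontal distance between dish and platform_centre below 0.025 m and angle between dish's own z axis and vertical below 0.1 rad and linear speed of dish below 0.02 m/s and distance of each of seed_jar, spoon_rest from where it was at the start of the episode below 0.015 m); the robot touches nothing.
It fails at once if the pointer is pushed more than two small divisions past the set marker (x of pointer_tip in the frame of marker_tip below -0.0205 m).
It fails at once if the robot touches the dish (contact force between any of the fingers, the arm and dish above 0.5 N).
It fails at once if the dish is lifted, tipped or pushed out of the middle of the platform (z of dish in the frame of platform_centre above 0.012 m or horizontal distance between dish and platform_centre above 0.025 m or angle between dish's own z axis and vertical above 0.25 rad).
It fails at once if the jar, the spoon rest or the bin is moved (distance of any of seed_jar, spoon_rest from where it was at the start of the episode above 0.015 m or distance of bin_lip from where it was at the start of the episode above 0.02 m).
It fails at once if the set marker is moved (distance of marker_tip from where it was at the start of the episode above 0.005 m).
It also fails if it takes over 35 s, if anything falls off the work surface, if the arm or the gripper's body presses on something with over 40 N, if the wrist force passes 120 N, or if a joint passes its speed limit or range.

## Robot

A 6-joint arm with a two-finger parallel gripper is mounted at the origin on the work surface. World frame = base frame: x ahead of the robot, y to its left, z up, the work surface at z = 0. Lengths are in m, angles in rad, forces in N, time in s.
With the tool pointing down it reaches from about 0.425 to 0.95 m from the base axis. Payload 3.5 kg.
Tool frame: the origin (TCP) lies between the finger pads; the fingertips stand 25 mm ahead of it and the grasp point (between the pads) lies 6 mm ahead of it (r.tips_ahead is the distance from the TCP to the fingertips, in m); z points along the fingers, y is the line along which they close (so a half turn about z gives the same grasp; the last joint's range is limited). The gripper opens to 85 mm and grips with 20 to 120 N. Pads are 22 mm wide; open, the fingers measure 114 mm over their backs; the gripper's body (76 mm by 85 mm) begins 54 mm behind the grasp point. The pads swing forward as they close: fully open they stand 13 mm farther back than shut.
Start: joints at [1.003, 0.286, 1.577, -0, 1.279, -0.15], TCP at [0.274, 0.617, 0.256] pointing down, gripper open.
Joint ranges: [-2.77, 2.77], [-0.9, 2.22], [0.21, 2.48], [-1.53, 4.67], [0.24, 2.81], [-2.84, 2.84]. Speed limits (rad/s): [2.79, 2.79, 3.14, 3.14, 3.14, 3.14].

## Interface

Orientations are given as a rotation vector (axis times angle).
In Python, from rig import read_state, vision, order, models, r gives the robot as it stands.
- The arm moves only by the tool move_arm, never from a script. Its argument "deltas" is a list of rows, each a list of 7 numbers: the shift along the world's x, y, z as a fraction of full scale, then the turn, a rotation vector about the world's x, y, z as a fraction of full scale, then the finger opening in mm, from 0 to 85.4. In form: [[tx, ty, tz, rx, ry, rz, grip], ...]. A call has 1 to 8 rows; each row is the pose to reach, as a shift and turn from the pose commanded when the call began; what a row does not reach only later rows make up. Full scale, the value 1, is 0.8 m for a shift and 60 degrees for a turn. A row lasts 1/10 s, in which the tool goes at most 50 mm and 8.59 degrees, less where a joint would pass 70% of its speed; a pose out of reach is approached as far as the arm can. A call with a number of a shift or a turn outside -1 to 1 is refused whole. A call with a gripper value outside its range is refused whole. The fingers move at their own pace and stop on an object; "squeeze" is the grip in N (left out, the last holds). Time passes only in rows, so rows that repeat a pose let the fingers close. It gives the time, the measured TCP pose, the force, the opening and the grip force at its end, in the units of the state.
- read_state(): the state, without advancing time (a new reading comes with each control period).
- vision.capture(name): name is "scene" or "top" or "wrist"; returns the picture (400x640x3 uint8, red, green, blue); there is no depth.
- vision.camera_params(name): a dict with "vfov" (degrees; the focal length in pixels is half the picture's height over the tangent of half this angle, whatever the lens; pixels are square), "cx", "cy" (the principal point, pixels), "rvec" (rotation vector, rad) and "tvec" (3), from world to camera coordinates, as OpenCV has them. Camera axes: x right, y down, z forward; pixel columns grow to the right and rows downward; lengths in m; the calibration is good to about 2 mm. The wrist camera is an equidistant fisheye: a pixel r from the principal point sees the ray r / f radians off the axis. A picture is of the moment at which its call begins: read the wrist's pose just before it. camera_params takes no time and is no camera call; for the wrist camera it gives the pose at the moment of the call.
- order.hand_in(): hands the job in; it is judged then, once.
Trained networks look in the newest picture that a camera, given by its name, has taken for a name from the list of things; names that differ only in an ending like _2 or _b are one class to them, and where a whole thing is asked for, a point or a joint stands for the part that bears it (a point fixed in the world has none). Each returns a list of dicts, best first, with "conf" (0 to 1); they miss things now and then, are a little off and sometimes report something else, mostly with a low value. They report only what shows in the picture. A call takes as long as a camera call. They do not tell look-alikes from the thing itself.
- models.recognise(thing, camera): "point" ([x, y, z] in m, in the coordinates of the camera as it stood for that picture, good to about 4 mm: the middle of the surface that is visible of it).
- models.tip_of(thing, camera): "point" ([x, y, z] in m, in the coordinates of the camera as it stood for that picture, good to about 4 mm: a listed point, or the origin of a listed thing).
The state is a dict: "clock": time; "q": joint angles; "qvel": joint speeds; "effort": joint torques, N m; "tcp_pos": TCP position; "eef_rot": TCP orientation; "force": force on the tool from outside, world axes, zero at the start; "torque": the same for the moment, N m; "grip_width": finger opening in m; "grip_force": force on a finger pad.
Only numpy, scipy, OpenCV 4.12 (cv2) and the standard library are available. Lean on these libraries where they do the work, as an engineer would, in place of code of your own. Each camera call takes 0.05 s, during which the arm holds its last target. There are 200 camera calls.

## Working session

There is one attempt and no reset: what is moved stays moved. The work goes in short steps, Python scripts to look and compute and a tool call to move; the robot and the scene stay as the last step left them, time stands still between calls to the robot, and variables do not carry over. Pictures are saved under pics/ and viewed, at most 10 in all, crops included, and the job is handed in when it is done.

Besides the shell and the picture viewer there is one more tool, called after "Call:" as name(argument=value, ...), one argument or row to a line, values as JSON. move_arm: Moves the arm, as the interface text tells. Its arguments: {"type":"object","properties":{"deltas":{"type":"array"},"squeeze":{"type":"number"}},"required":["deltas"]}

```bash
mkdir -p pics; ls; cat > h.py <<'E'
import numpy as np,cv2
from rig import read_state, vision, order, models, r
def w(cam,p,P=None):
    c=P or vision.camera_params(cam);R=cv2.Rodrigues(np.array(c["rvec"],float))[0]
    return R.T@(np.array(p)-np.array(c["tvec"]).ravel())
def px(cam,X):
    c=vision.camera_params(cam);R=cv2.Rodrigues(np.array(c["rvec"],float))[0]
    p=R@np.array(X)+np.array(c["tvec"]).ravel();f=200/np.tan(np.radians(c["vfov"]/2))
    return np.array([c["cx"]+f*p[0]/p[2],c["cy"]+f*p[1]/p[2]])
def save(n,im,s=1): cv2.imwrite("pics/"+n,cv2.resize(im[:,:,::-1],None,fx=s,fy=s,interpolation=cv2.INTER_CUBIC))
E
python3 - <<'E'
from h import *
np.set_printoptions(precision=4,suppress=True)
for cam in("top","scene"):
    save(cam+"0.png",vision.capture(cam))
    for t in "scale platform_centre corner_a corner_b corner_c corner_d pointer_tip marker_tip dish seed_jar spoon_rest".split():
        for d in models.tip_of(t,cam)[:2]:
            X=w(cam,d["point"]);print(cam,t,round(d["conf"],2),X,px(cam,X).round())
print(read_state())
E
```

```text
pics
top scale 0.94 [ 0.5585 -0.0923  0.0136] [317. 192.]
top platform_centre 0.57 [ 0.5613 -0.096   0.1063] [318. 190.]
top corner_a 0.9 [ 0.5069 -0.0117  0.1077] [288. 209.]
top corner_a 0.88 [ 0.483  -0.1455  0.1032] [335. 218.]
top corner_b 0.9 [ 0.5069 -0.0117  0.1077] [288. 209.]
top corner_b 0.88 [ 0.483  -0.1455  0.1032] [335. 218.]
top corner_c 0.9 [ 0.5069 -0.0117  0.1077] [288. 209.]
top corner_c 0.88 [ 0.483  -0.1455  0.1032] [335. 218.]
top corner_d 0.9 [ 0.5069 -0.0117  0.1077] [288. 209.]
top corner_d 0.88 [ 0.483  -0.1455  0.1032] [335. 218.]
top pointer_tip 0.39 [ 0.6994 -0.177   0.054 ] [347. 144.]
top pointer_tip 0.3 [ 0.5599 -0.0945  0.1072] [318. 190.]
top dish 0.89 [ 0.5624 -0.0999  0.1055] [320. 190.]
top dish 0.88 [ 0.3178 -0.5112 -0.0008] [455. 274.]
top seed_jar 0.96 [0.4896 0.3002 0.0126] [186. 213.]
top spoon_rest 0.84 [ 0.488  -0.3001  0.0124] [386. 217.]
scene scale 0.85 [ 0.556  -0.0907  0.014 ] [317. 220.]
scene platform_centre 0.69 [ 0.5578 -0.093   0.1021] [317. 203.]
scene corner_a 0.94 [ 0.4793 -0.1475  0.1074] [317. 177.]
scene corner_a 0.78 [ 0.6
[... 551 characters left out ...]
2.]
scene dish 0.7 [ 0.5621 -0.1006  0.1047] [314. 202.]
scene seed_jar 0.72 [0.4872 0.3037 0.0102] [441. 271.]
scene spoon_rest 0.88 [ 0.4851 -0.3042  0.0072] [278. 176.]
scene spoon_rest 0.53 [ 0.4797 -0.1442  0.1081] [318. 178.]
{'clock': 1.2, 'q': array([ 1.003 ,  0.2863,  1.5767,  0.    ,  1.2786, -0.15  ]), 'qvel': array([ 0.0018,  0.0011, -0.    ,  0.0019, -0.0021,  0.0016]), 'effort': array([  0.0001, -40.5962, -29.2939,  -0.0001,   0.0007,   0.    ]), 'tcp_pos': array([0.2738, 0.6169, 0.2563]), 'eef_rot': array([-0.6514, -3.0733,  0.0001]), 'force': array([-0.18  , -0.1287, -1.0509]), 'torque': array([-0.0039, -0.0715, -0.0283]), 'grip_force': 0.0, 'grip_width': 0.08553581349214717}
```

View pics.

```bash
python3 - <<'E'
import cv2
a=cv2.imread("pics/top0.png");b=cv2.imread("pics/scene0.png")
cv2.imwrite("pics/topc.png",cv2.resize(a[110:260,240:420],None,fx=4,fy=4,interpolation=cv2.INTER_CUBIC))
E
```

```text
(no output)
```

View pics/top0.png

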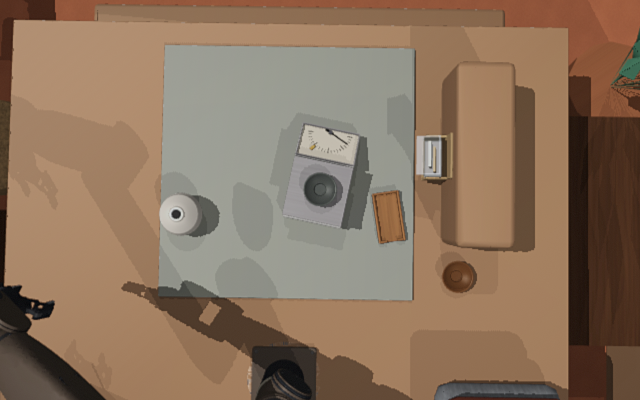

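View pics/topc.png

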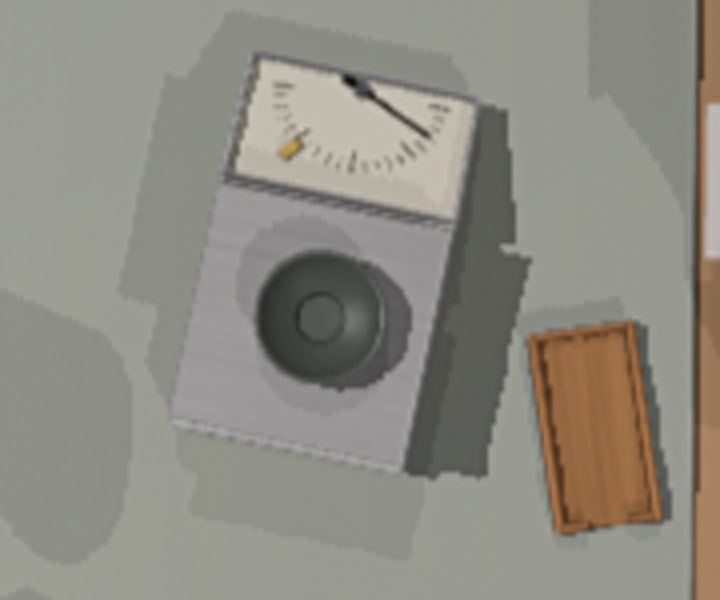

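View pics/scene0.png

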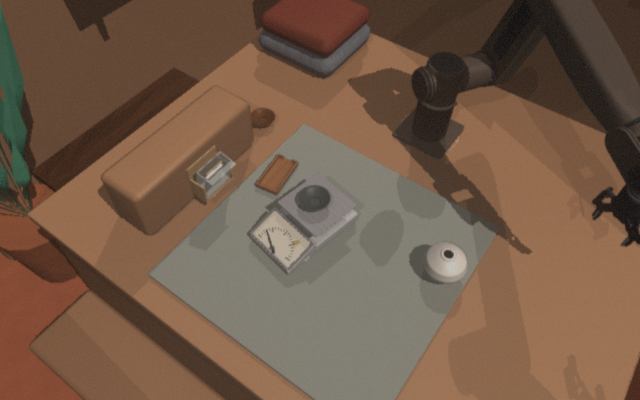

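The dish that matters is the grey one on the platform at top (320,190). The brown bowl at (458,277) is the look-alike. In the crop, the needle hub is at (355,85), the needle tip at (430,136) and the brass tab at (290,149). The bare near-left corner is at (185,415). Next I rectify the dial plane to measure the angles.

```bash
cat >> h.py <<'E'
C=np.array([.556,-.094]);YAW=-.176
Rz=cv2.Rodrigues(np.array([0,0,YAW]))[0]
def s2w(x,y,z): return Rz@np.array([x,y,z])+np.array([C[0],C[1],.012])
S=4
def rect(cam,im): # image: col = along -y (left=+y), row = from platform edge(bottom) to far edge(top), mm*S in dial plane
    L=np.hypot(100,36); src=[];dst=[]
    for x,z,v in((.093,.062,L),(.193,.026,0)):
        for y in(.088,-.088):
            src.append(px(cam,s2w(x,y,z)));dst.append([(88-1000*y)*S,v*S])
    H=cv2.getPerspectiveTransform(np.float32(src),np.float32(dst))
    return cv2.warpPerspective(im,H,(176*S,int(L*S)),flags=cv2.INTER_CUBIC)
E
python3 - <<'E'
from h import *
ims=[rect(c,cv2.imread(f"pics/{c}0.png")) for c in("top","scene")]
o=np.vstack(ims);print(o.shape);o=cv2.resize(o,None,fx=600/o.shape[0],fy=600/o.shape[0]);cv2.imwrite("pics/rect0.png",o);print(o.shape, r.tips_ahead)
E
```

```text
(850, 704, 3)
(600, 497, 3) 0.025
```

View pics/rect0.png

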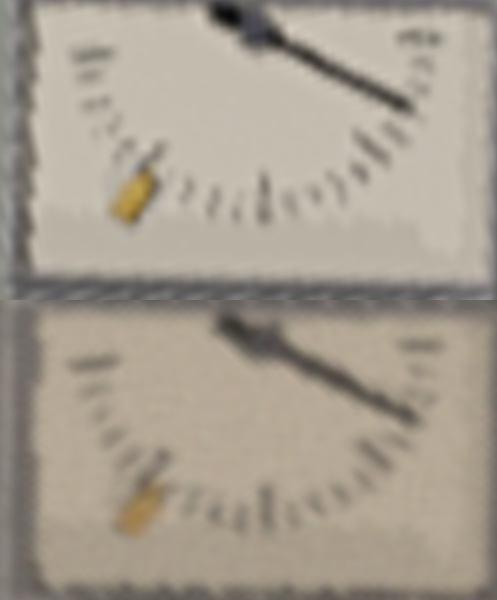

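Call:
move_arm(
  deltas=[
    [0.287,-0.7945,0,0,0,0,0],
    [0.287,-0.7945,0,0,0,0,0],
    [0.287,-0.7945,0,0,0,0,0],
    [0.287,-0.7945,0,0,0,0,0],
    [0.287,-0.7945,0,0,0,0,0],
    [0.287,-0.7945,0,0,0,0,0],
    [0.287,-0.7945,0,0,0,0,0],
    [0.287,-0.7945,0,0,0,0,0],
  ],
)

```text
clock: 2.0
tcp_pos: [0.41, 0.2389, 0.2567]
eef_rot: [0.651, 3.072, 0.001]
force: [0.8, 0.7, 1.0]
grip_width: 0.0
grip_force: 0.0
```

Call:
move_arm(
  deltas=[
    [0.117,-0.322,0,0,0,0,0],
    [0.117,-0.322,0,0,0,0,0],
    [0.117,-0.322,0,0,0,0,0],
    [0.117,-0.322,0,0,0,0,0],
    [0.117,-0.322,0,0,0,0,0],
    [0.117,-0.322,0,0,0,0,0],
    [0.117,-0.322,-0.05,0,0,0,0],
    [0.117,-0.322,-0.1,0,0,0,0],
  ],
)

```text
clock: 2.8
tcp_pos: [0.5049, -0.0184, 0.1773]
eef_rot: [0.654, 3.068, -0.0]
force: [0.2, 1.3, -0.6]
grip_width: -0.0002
grip_force: 0.0
```

```bash
python3 - <<'E'
from h import *
print(read_state()["tcp_pos"],read_state()["force"],r.tips_ahead)
t=vision.capture("top");s=vision.capture("scene")
cv2.imwrite("pics/chk.png",np.hstack([cv2.resize(i[110:260,240:400][:,:,::-1],None,fx=2.5,fy=2.5,interpolation=cv2.INTER_CUBIC) for i in(t,s)]))
E
```

```text
[ 0.50491059 -0.01844126  0.17726024] [ 0.19792631  1.33372464 -0.62218812] 0.025
```

View pics/chk.png

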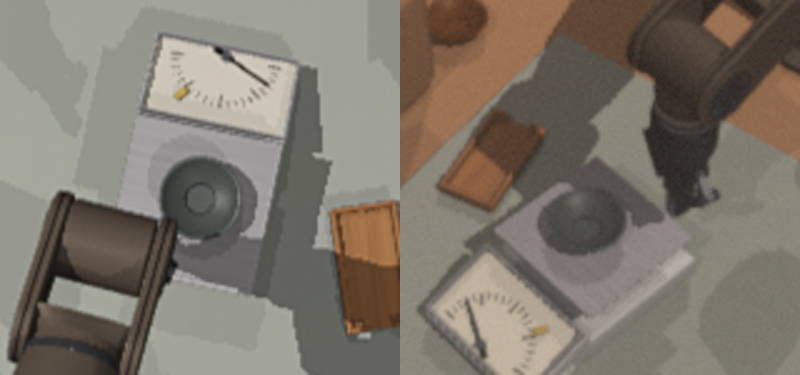

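The picture shows the closed fingertips above the near-left corner, clear of the dish, and the dial is visible from both cameras. I'll press in stages.

Call:
move_arm(
  deltas=[
    [0,0,-0.03,0,0,0,0],
    [0,0,-0.05,0,0,0,0],
    [0,0,-0.057,0,0,0,0],
    [0,0,-0.063,0,0,0,0],
    [0,0,-0.068,0,0,0,0],
    [0,0,-0.07,0,0,0,0],
    [0,0,-0.07,0,0,0,0],
  ],
)

```text
clock: 3.6
tcp_pos: [0.5041, -0.0168, 0.1216]
eef_rot: [0.651, 3.072, 0.0]
force: [-1.3, 1.5, 5.6]
grip_width: 0.0003
grip_force: 2.6
```

```bash
cat >> h.py <<'E'
def dial(cam,im):
    q=rect(cam,im).astype(np.int32);R,G,B=q[...,0],q[...,1],q[...,2]
    br=((R-B)>85).astype(np.uint8) if cam=="top" else ((R-B)>75).astype(np.uint8)
    n,lab,st,ce=cv2.connectedComponentsWithStats(br)
    k=[i for i in range(1,n) if st[i,4]>150];k=max(k,key=lambda i:st[i,4]) if k else 0
    g=cv2.cvtColor(rect(cam,im),cv2.COLOR_RGB2GRAY).astype(float)
    piv={"top":(257,33),"scene":(262,40)}[cam];piv=np.array(piv)*704/497
    a=np.arange(0.1,3.0,.01);rr=np.linspace(15,50,60)*S
    X=piv[0]+np.outer(np.cos(a),rr);Y=piv[1]+np.outer(np.sin(a),rr)
    v=cv2.remap(g.astype(np.float32),X.astype(np.float32),Y.astype(np.float32),1).mean(1)
    wgt=np.clip(np.median(v)-v-0.5*(np.median(v)-v.min()),0,None)
    m=ce[k]-piv
    return round((a*wgt).sum()/wgt.sum(),3), round(np.arctan2(m[1],m[0]),3), st[k,4] if k else 0
E
cat > look.py <<'E'
from h import *
s=read_state();print(s["clock"],s["tcp_pos"],s["force"])
for c in("top","scene"): print(c,dial(c,vision.capture(c)))
E
python3 - <<'E'
from h import *
for c in("top","scene"): print("start",c,dial(c,cv2.imread(f"pics/{c}0.png")[:,:,::-1]))
E
python3 look.py
```

```text
start top (np.float64(0.455), np.float64(2.218), np.int32(1250))
start scene (np.float64(0.484), np.float64(2.193), np.int32(606))
3.6 [ 0.50408105 -0.01681584  0.12157704] [-1.32336406  1.53345593  5.62051241]
top (np.float64(1.257), np.float64(2.218), np.int32(1339))
scene (np.float64(1.279), np.float64(2.193), np.int32(893))
```

Call:
move_arm(
  deltas=[
    [0,0,-0.003,0,0,0,0],
    [0,0,-0.006,0,0,0,0],
    [0,0,-0.008,0,0,0,0],
    [0,0,-0.0095,0,0,0,0],
    [0,0,-0.0105,0,0,0,0],
    [0,0,-0.0105,0,0,0,0],
  ],
)

```text
clock: 4.3
tcp_pos: [0.5041, -0.0168, 0.114]
eef_rot: [0.651, 3.072, 0.0]
force: [-4.9, 2.1, 9.6]
grip_width: -0.0001
grip_force: 5.0
```

```bash
python3 look.py; python3 - <<'E'
from h import *
t=rect("top",vision.capture("top"));s=rect("scene",vision.capture("scene"))
o=np.vstack([t,s]);save("rect1.png",o,600/o.shape[0])
E
```

```text
4.3 [ 0.50414891 -0.0168306   0.1139851 ] [-4.89502465  2.06030227  9.57958859]
top (np.float64(2.027), np.float64(2.218), np.int32(1329))
scene (np.float64(2.007), np.float64(2.192), np.int32(866))
```

View pics/rect1.png

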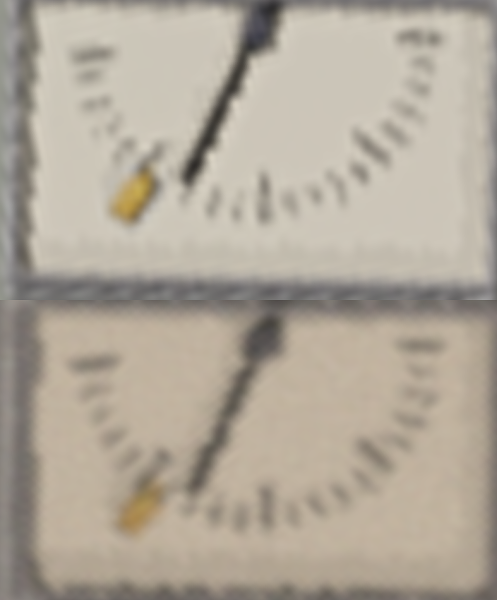

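The picture shows the needle just short of the brass tab: the needle reads about 2.02 and the tab 2.21. About 2 mm more is needed, then hold.

Call:
move_arm(
  deltas=[
    [0,0,-0.0013,0,0,0,0],
    [0,0,-0.0025,0,0,0,0],
    [0,0,-0.0025,0,0,0,0],
    [0,0,-0.0025,0,0,0,0],
  ],
)

```text
clock: 4.9
tcp_pos: [0.5042, -0.0168, 0.1123]
eef_rot: [0.651, 3.072, 0.0]
force: [-4.5, 1.5, 11.0]
grip_width: 0.0002
grip_force: 5.6
```

```bash
python3 look.py; python3 - <<'E'
from h import *
t=rect("top",vision.capture("top"));s=rect("scene",vision.capture("scene"))
o=np.vstack([t,s]);save("rect2.png",o,600/o.shape[0])
E
```

```text
4.9 [ 0.50415334 -0.01680582  0.11226273] [-4.51643357  1.4528556  11.00550105]
top (np.float64(2.202), np.float64(2.218), np.int32(1333))
scene (np.float64(2.18), np.float64(2.192), np.int32(897))
```

View pics/rect2.png

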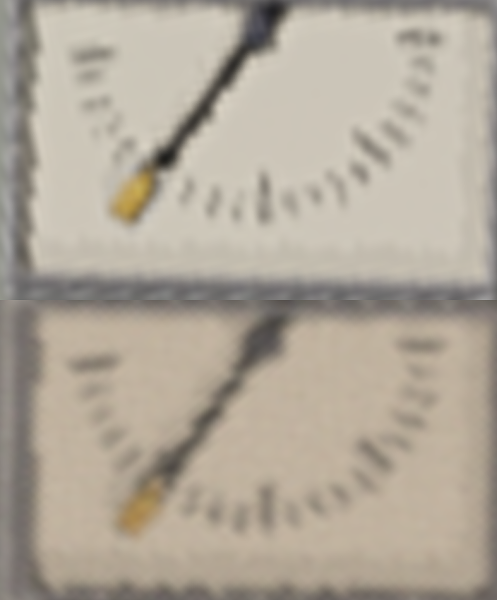

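The needle now lines up with the brass tab in both views. I'll hold for about 1 s, then lift.

Call:
move_arm(
  deltas=[
    [0,0,0,0,0,0,0],
    [0,0,0,0,0,0,0],
    [0,0,0,0,0,0,0],
    [0,0,0,0,0,0,0],
    [0,0,0,0,0,0,0],
    [0,0,0,0,0,0,0],
    [0,0,0,0,0,0,0],
    [0,0,0,0,0,0,0],
  ],
)

```text
clock: 5.9
tcp_pos: [0.5042, -0.0168, 0.1123]
eef_rot: [0.651, 3.072, 0.0]
force: [-5.1, 2.7, 9.9]
grip_width: -0.0001
grip_force: 5.6
```

Call:
move_arm(
  deltas=[
    [0,0,0.01,0,0,0,0],
    [0,0,0.02,0,0,0,0],
    [0,0,0.03,0,0,0,0],
    [0,0,0.05,0,0,0,0],
    [0,0,0.08,0,0,0,0],
    [0,0,0.11,0,0,0,0],
    [0,0,0.12,0,0,0,0],
    [0,0,0.12,0,0,0,0],
  ],
)

```text
clock: 6.7
tcp_pos: [0.5041, -0.0171, 0.2072]
eef_rot: [0.651, 3.07, -0.0]
force: [0.7, 0.5, -0.6]
grip_width: 0.0002
grip_force: 0.0
```

Call:
move_arm(
  deltas=[
    [0,0,0,0,0,0,0],
    [0,0,0,0,0,0,0],
    [0,0,0,0,0,0,0],
    [0,0,0,0,0,0,0],
    [0,0,0,0,0,0,0],
  ],
)

```text
clock: 7.2
tcp_pos: [0.5032, -0.0168, 0.2054]
eef_rot: [-0.651, -3.072, -0.0]
force: [-0.0, 0.2, 0.4]
grip_width: -0.0001
grip_force: 0.0
```

```bash
python3 look.py; python3 - <<'E'
from h import *
t=vision.capture("top");s=vision.capture("scene")
for d in models.tip_of("dish","scene")[:2]: print(d["conf"],w("scene",d["point"]))
cv2.imwrite("pics/end.png",np.hstack([cv2.resize(i[110:260,240:400][:,:,::-1],None,fx=2.5,fy=2.5,interpolation=cv2.INTER_CUBIC) for i in(t,s)]))
E
```

```text
7.2 [ 0.50316604 -0.01681405  0.20540724] [-0.04279031  0.20642076  0.36153686]
top (np.float64(0.456), np.float64(2.218), np.int32(1331))
scene (np.float64(0.484), np.float64(2.192), np.int32(904))
0.7 [ 0.56173998 -0.0987369   0.1017666 ]
0.68 [ 0.31510075 -0.50952341 -0.00185136]
```

View pics/end.png

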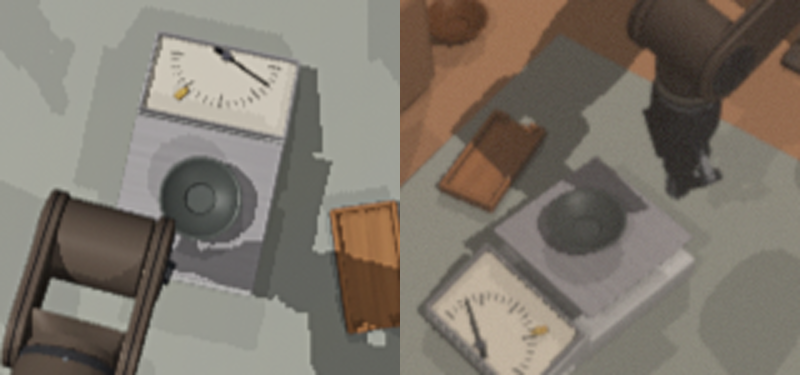

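The pointer is back at rest, the dish and marker look unmoved, and the arm is clear.

```bash
python3 -c "
from rig import order
print(order.hand_in())"
```

```text
the job is handed in; nothing more can be done
None
```

I pressed the corner until the pointer was level with the brass marker and held it about 1 s. After I let go, the pointer returned to its starting reading with the dish undisturbed; the job is handed in, but no verdict was returned.

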